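Tighten the recessed plug and hang up the socket key

ROBOT

A 7-joint arm with a two-finger parallel gripper is mounted at the origin on the work surface. World frame = base frame: x ahead of the robot, y to its left, z up, the work surface at z = 0. Lengths are in mm, angles in rad, forces in N, time in s.
With the tool pointing down it reaches from about 400 to 875 mm from the base axis. Payload 4.4 kg.
Tool frame: the origin (TCP) lies on the centre line of the jaws, within the pads' length; the fingertips stand 17 mm ahead of it and the grasp point (between the pads) lies 2 mm behind it; z points along the fingers, y is the line along which they close (so a half turn about z gives the same grasp; the last joint's range is limited). The gripper opens to 85 mm and grips with 20 to 120 N. Pads are 22 mm wide; open, the fingers measure 114 mm over their backs; the gripper's body (76 mm by 85 mm) begins 54 mm behind the grasp point. The pads swing forward as they close: fully open they stand 13 mm farther back than shut.
Start: joints at [-1.359, 0.628, 0.038, 1.517, -0.027, 0.996, -0.02], TCP at [178.232, 625.101, 248.313] pointing down, gripper open.
Joint ranges: [-3.06, 3.06], [-0.37, 2.12], [-1.25, 1.32], [0.18, 2.47], [-1.1, 4.24], [0.23, 1.98], [-2.94, 2.94]. Speed limits (rad/s): [2.57, 2.57, 3.14, 3.14, 3.14, 3.14, 3.14].

INTERFACE

Orientations are given as a unit quaternion [w, x, y, z].
In Python, from cell import env gives the robot as it stands.
- The arm moves only by the tool servo_tool, never from a script. Its arguments are lists of equal length, an entry for each row: "travel": the shift along the tool's x, y, z in m, a list of three; "rotation": the turn, a rotation vector about the tool's x, y, z in degrees, a list of three; "hand": the finger opening in m, from 0 to 0.0854. In form: {"travel": [[tx, ty, tz], ...], "rotation": [[wx, wy, wz], ...], "hand": [hand, ...]}. A call has 1 to 20 rows; each row shifts and turns the commanded pose from where the row before left it, along the tool's axes as they then stand; what a row does not reach is not made up. A row lasts 1/10 s, in which the tool goes at most 50 mm and 8.59 degrees, less where a joint would pass 70% of its speed; a pose out of reach is approached as far as the arm can. A call with a gripper value outside its range is refused whole. The fingers move at their own pace and stop on an object; "squeeze" is the grip in N (left out, the last holds). Time passes only in rows, so rows that do not move let the fingers close. It gives the time, the measured TCP pose, the force, the opening and the grip force at its end, in the units of the state.
- env.sense(): the state, without advancing time (a new reading comes with each control period).
- env.snapshot(name): name is "scene" or "top" or "wrist"; returns the picture (480x640x3 uint8, blue, green, red); there is no depth.
- env.calibration(name): a dict with "fx", "fy", "cx", "cy" (pixels), "R" (3x3) and "t" (3): a world point X has camera coordinates R X + t. Camera axes: x right, y down, z forward; pixel columns grow to the right and rows downward; lengths in mm; the calibration is good to about 2 mm. A picture is of the moment at which its call begins: read the wrist's pose just before it. calibration takes no time and is no camera call; for the wrist camera it gives the pose at the moment of the call.
- env.finish_job(): hands the job in; it is judged then, once.
The state is a dict: "time": time; "joint_pos": joint angles; "qvel": joint speeds; "tau": joint torques, N m; "position": TCP position; "ee_rot": TCP orientation; "contact_force": force on the tool from outside, world axes, zero at the start; "ft_torque": the same for the moment, N m; "gripper_width": finger opening in mm; "gripper_force": force on a finger pad.
Only numpy, scipy, OpenCV 4.12 (cv2) and the standard library are available. Lean on these libraries where they do the work, as an engineer would, in place of code of your own. Each camera call takes 0.05 s, during which the arm holds its last target. There are 200 camera calls.

TASK

A steel socket key is standing in the deep bore of the grey gearbox housing, seated on the plug at the bottom. Turn the key at least 60 degrees clockwise (seen from above) to tighten the plug, then lift the key out and hang it by its eye on the empty slanting peg, pushed well down towards the collar, and let go. Do not drop the key, and leave the other things on the bench where they are.

Things in the scene. Friction and masses are not known exactly. Their poses are not given: they have to be found in the camera images.
- bore_mouth (a point): Gearbox housing, fixed, left or right of the middle with the peg stand on the other side: grey finned round body 86 mm across, 70 mm high, on a 120 x 120 x 10 mm flange. This point is the centre of the mouth of its upright 50 mm wide bore, at the top face; z is up. The key's foot stands 54 mm below it, on the plug
- key_grip (a point): Steel socket key, loose, about 0.42 kg, 165 mm long, standing upright in the bore. Its top 75 mm is a flat plate 36 mm wide (along y) and 16 mm thick (along x), with a round eye low down. This point, on its axis 147 mm above its foot and 18 mm below its top, is the grip: across the 36 mm width, fingertips at most 22 mm below it so as not to cover the eye. z runs along the key to its top
- key_eye (a point): Centre of the key's eye, 35 mm below key_grip on the key's axis: an 18.5 mm round hole through the 16 mm thick plate, along the x axis. The key may be hung either way round
- key_foot (a point): Centre of the underside of the key's square socket sleeve (28.5 mm wide, 26 mm high), 112 mm below the eye; same axes as the key. A round 14 mm shaft joins sleeve and plate. Centre of mass about 92 mm above the foot
- plug (a joint): Turn of the square-headed plug (18 mm square, 14 mm high) at the bottom of the bore, rad: 0 at the start, grows clockwise seen from above, stays where left, 0.12 N m of friction, end stop at 1.8. The socket has about 0.15 rad of play, so the plug lags the key by that much. The key lifts straight off at any angle. Tight is 0.85 or more
- peg: The empty peg, fixed, slanting up and away from the robot, 40 degrees above level, from a dark steel post 24 mm square and 162 mm high. Origin: its root on the post's axis, 155 mm above the bench. z runs along the peg to its free end; x is square to it, down and away from the post; y is level. Along z: 0-14 mm collar 28 mm thick, 14-80 mm pin 12 mm thick, 80-94 mm taper to 4 mm
- stand2: A second, identical stand near the back, fixed, whose peg is taken up by a ring spanner (part of it). Origin: centre of its post at bench level. Leave it alone
- spray_can_c (a point): Bystander: spray can, 64 mm thick, 170 mm high; its centre
- screwdriver_grip (a point): Bystander: screwdriver 200 mm long, lying; its handle
- hammer_grip (a point): Bystander: hammer 260 mm long, lying; its handle
- tape_c (a point): Bystander: roll of tape lying flat, 96 mm across, 24 mm high; its centre
- oil_jar_c (a point): Bystander: white jar 70 mm thick, 90 mm high; its centre
- peg_tip (a point): Free end of the empty peg, 94 mm along it from its root; axes as the peg. The eye goes on only with its axis within about 18 degrees of the peg's, so tilt the key about 40 degrees from upright, its foot away from the post. An eye against the collar has its centre 22 mm from the root. Let go, the key swings back a little and stays on
Things that resemble listed ones, but are neither listed nor needed, are in the scene too. What is shaped like the part that bears key_grip but yellow is not meant.

How it is judged (in metres and radians):
On the way, in this order (a step that is already met when the one before it is completed fails the run):
1. the plug is turned tight (value of joint plug above 0.85 rad), for 0.2 s.
2. the key is lifted clear of the bore (z of key_foot in the frame of bore_mouth above 0.005 m), for 0.1 s.
At the end, for the whole second after the job is handed in: The plug is still turned by 0.85 rad or more; the key hangs at rest with the peg through its eye: the eye's centre within 8 mm of the peg's axis and 12 to 58 mm along it from its root, the eye's axis within 0.5 rad of the peg's (value of joint plug above 0.85 rad and z of key_eye in the frame of peg between 0.012 and 0.058 m and x of key_eye in the frame of peg between -0.008 and 0.008 m and y of key_eye in the frame of peg between -0.008 and 0.008 m and angle between the x axis of key_eye and the z axis of peg, either way round below 0.5 rad and linear speed of key below 0.03 m/s); the robot touches nothing.
It fails at once if the key is dropped on the bench (height (world z) of key_grip below 0.09 m).
It fails at once if a bystander is shifted by more than 40 mm (distance of any of spray_can_c, screwdriver_grip, hammer_grip, tape_c, oil_jar_c from where it was at the start of the episode above 0.04 m).
It also fails if it takes over 50 s, if anything falls off the work surface, if the arm or the gripper's body presses on something with over 40 N, if the wrist force passes 120 N, or if a joint passes its speed limit or range.

## Working session

There is one attempt and no reset: what is moved stays moved. The work goes in short steps, Python scripts to look and compute and a tool call to move; the robot and the scene stay as the last step left them, time stands still between calls to the robot, and variables do not carry over. Pictures are saved under pics/ and viewed, at most 10 in all, crops included, and the job is handed in when it is done.

Besides the shell and the picture viewer there is one more tool, called after "Emit:" in YAML: its name, and indented under it one key for each argument. servo_tool: Moves the arm, as the interface text tells. Its arguments: {"type":"object","properties":{"travel":{"type":"array"},"rotation":{"type":"array"},"hand":{"type":"array"},"squeeze":{"type":"number"}},"required":["travel","rotation","hand"]}

```bash
mkdir -p pics
python3 - <<'E'
from cell import env
import cv2,numpy as np
print(env.sense())
for n in("scene","top","wrist"):
    im=env.snapshot(n); cv2.imwrite(f"pics/{n}0.png",im)
    c=env.calibration(n); print(n,c)
E
```

```text
{'time': 0.0, 'joint_pos': array([-1.35881541,  0.62933845,  0.03845036,  1.51838782, -0.02701392,
        0.99629028, -0.02002174]), 'qvel': array([ 0.00035298,  0.00056955,  0.00185746, -0.00061018,  0.00087588,
       -0.00126706,  0.0014625 ]), 'tau': array([ 1.56739679e-04, -5.63406873e+01,  1.22624137e+00, -1.93440664e+01,
        1.09669747e-02,  1.04457469e-02, -3.81028286e-06]), 'position': array([178.05296353, 624.5134234 , 247.38784578]), 'ee_rot': array([-1.22776963e-04,  1.38462383e-01,  9.90367235e-01, -9.44916939e-04]), 'contact_force': array([ 0.09240769, -0.00964469, -0.43402142]), 'ft_torque': array([ 0.01489668, -0.0182709 , -0.01430329]), 'gripper_force': 0.0, 'gripper_width': 85.43706293920485}
scene {'fx': 512.0785375052376, 'fy': 512.0785375052376, 'cx': 325.285969623145, 'cy': 231.50701584828835, 'R': array([[-8.21506907e-02,  9.96619795e-01,  4.97305913e-04],
       [ 6.73823800e-01,  5.59104814e-02, -7.36773713e-01],
       [-7.34311072e-01, -6.01913728e-02, -6.76139223e-01]]), 't': array([  40.69613086, -255.49786653, 1702.75049598])}
top {'fx': 597.1410082145376, 'fy': 597.1410082145376, 'cx': 317.2249443025859, 'cy': 241.48190195607725, 'R': array([[-0.02241956, -0.99969069, -0.01076541],
       [-0.99392553,  0.02344821, -0.10752773],
       [ 0.1077469 ,  0.00828929, -0.9941438 ]]), 't': array([  21.91742054,  575.38381382, 1548.61974951])}
wrist {'fx': 384.75357330695715, 'fy': 384.75357330695715, 'cx': 319.8440544450782, 'cy': 242.17067290138974, 'R': array([[ 0.27459345,  0.96155919, -0.00154008],
       [ 0.92601268, -0.26401025,  0.26981308],
       [ 0.25903465, -0.07551503, -0.96291149]]), 't': array([-649.05629145,  -36.69592057,  377.39536748])}
```

View pics/scene0.png

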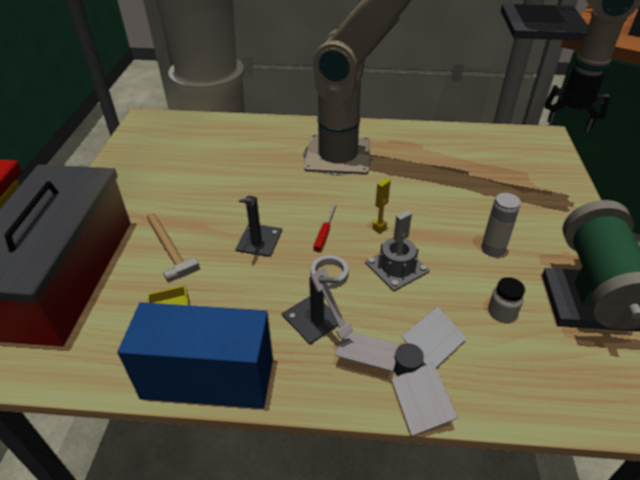

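View pics/top0.png

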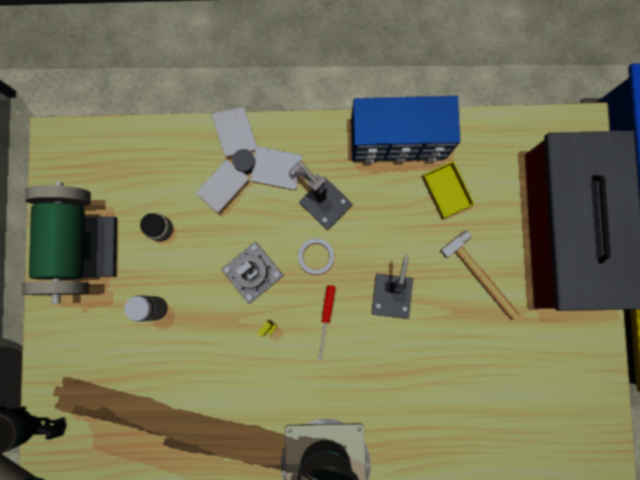

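Scene/top show the candidates: grey key in the housing at scene (402,228) / top (250,270), and a yellow look‑alike at scene (382,205) / top (267,327), so I want the grey one. The empty stand is at scene (255,220) / top (395,290). stand2 carries the spanner at top (325,200). Next, a close crop of both.

Run:
```python
import cv2,numpy as np
s=cv2.imread("pics/scene0.png");t=cv2.imread("pics/top0.png")
f=lambda a:cv2.resize(a,(400,300),interpolation=cv2.INTER_CUBIC)
o=np.vstack([np.hstack([f(s[200:290,350:470]),f(t[225:315,190:310])]),np.hstack([f(s[180:270,200:320]),f(t[240:330,340:460])])])
cv2.imwrite("pics/crop1.png",o)
```

```text
(no output)
```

View pics/crop1.png

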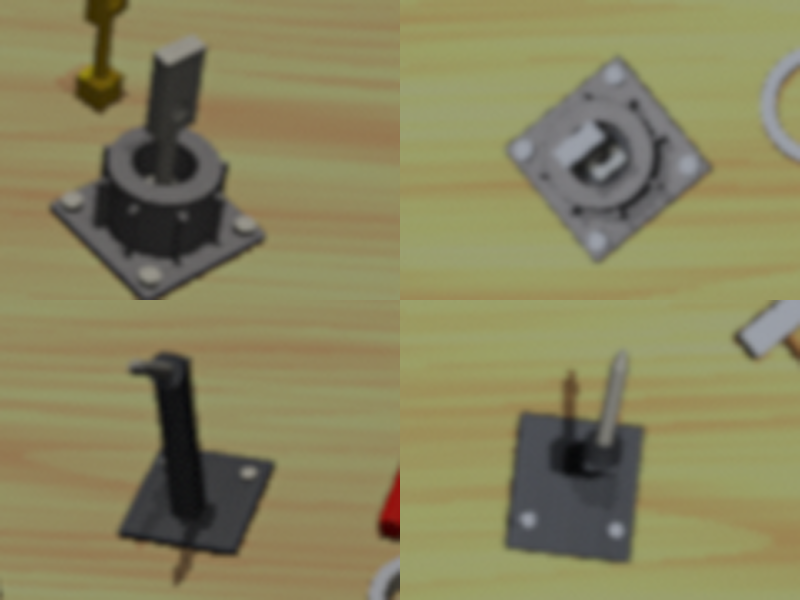

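The crop confirms it: the grey key stands in the housing, top face at top px (243.4,268.2) and scene px (404,215). Peg tip is at top (406.6,255.6) and scene (239,201); the bore ring is at top (250.6,270) and scene (399.5,249.5).

```bash
cat > h.py <<'E'
import numpy as np,cv2
from cell import env
from scipy.spatial.transform import Rotation as Ro
def ray(c,p):
    d=np.array([(p[0]-c['cx'])/c['fx'],(p[1]-c['cy'])/c['fy'],1.]);R=np.array(c['R']);t=np.array(c['t'])
    d=R.T@d; return -R.T@t, d/np.linalg.norm(d)
def plane(c,p,z):
    o,d=ray(c,p); return o+d*(z-o[2])/d[2]
def tri(L):
    A=np.zeros((3,3));b=np.zeros(3);rs=[ray(c,p) for c,p in L]
    for o,d in rs: P=np.eye(3)-np.outer(d,d);A+=P;b+=P@o
    X=np.linalg.solve(A,b); return X,[round(float(np.linalg.norm(np.cross(X-o,d))),1) for o,d in rs]
def proj(c,X):
    q=np.array(c['R'])@X+np.array(c['t']); return np.array([c['fx']*q[0]/q[2]+c['cx'],c['fy']*q[1]/q[2]+c['cy']])
def tool(s=None):
    s=s or env.sense(); q=s['ee_rot']; return s['position'],Ro.from_quat([q[1],q[2],q[3],q[0]])
E
python3 - <<'E'
from h import *
np.set_printoptions(precision=1,suppress=True)
S=env.calibration("scene");T=env.calibration("top")
cr=lambda x,y,X,Y:(x*.3+X,y*.3+Y)
print("top",tri([(T,(243.4,268.2)),(S,(404,215))]))
print("bore",tri([(T,(250.6,270)),(S,(399.5,249.5))]),plane(T,(250.6,270),70),plane(T,(250.6,270),80))
print("tip",tri([(T,(406.6,255.6)),(S,(239,201))]))
print("root",tri([(T,(400,286.5)),(S,cr(172,372,200,180))]))
k=[plane(T,cr(x-400,y,190,225),185)[:2] for x,y in((555,155),(570,170),(607,137),(592,120))];print(k)
f=[plane(T,cr(x-400,y,190,225),10)[:2] for x,y in((506,148),(618,57),(712,168),(598,262))];print("flange",f,sum(f)/4)
f=[plane(T,cr(x-400,y-300,340,240),8)[:2] for x,y in((520,412),(644,428),(630,562),(507,547))];print("base",f,sum(f)/4)
E
```

```text
top (array([499.8, 185.7, 177.1]), [0.3, 0.3])
bore (array([502.2, 184.1,  65.4]), [2.3, 2.3]) [501.9 181.2  70. ] [501.2 180.   80. ]
tip (array([ 518.3, -200.4,  208.6]), [0.5, 0.5])
root (array([ 457.5, -226.9, -185.1]), [6.4, 6.4])
[array([491.8, 200.8]), array([480.9, 190.2]), array([503.8, 163.6]), array([516.2, 174.2])]
flange [array([509. , 265.5]), array([580.3, 174.8]), array([489.2, 100.5]), array([416.5, 192.6])] [498.7 183.3]
base [array([ 488.4, -145.9]), array([ 473.4, -244.4]), array([ 367.5, -229.1]), array([ 381.5, -132. ])] [ 427.7 -187.8]
```

Emit:
servo_tool:
  travel:
    - [-0.0287,-0.0225,-0.0022]
    - [-0.0287,-0.0225,-0.0022]
    - [-0.0287,-0.0225,-0.0022]
    - [-0.0287,-0.0225,-0.0022]
    - [-0.0287,-0.0225,-0.0022]
    - [-0.0287,-0.0225,-0.0022]
    - [-0.0287,-0.0225,-0.0022]
    - [-0.0287,-0.0225,-0.0022]
    - [-0.0287,-0.0225,-0.0022]
    - [-0.0287,-0.0225,-0.0022]
    - [-0.0287,-0.0225,-0.0022]
    - [-0.0287,-0.0225,-0.0022]
    - [-0.0287,-0.0225,-0.0022]
    - [-0.0287,-0.0225,-0.0022]
    - [-0.0287,-0.0225,-0.0022]
    - [0,0,0]
  rotation:
    - [0,0,0]
    - [0,0,0]
    - [0,0,0]
    - [0,0,0]
    - [0,0,0]
    - [0,0,0]
    - [0,0,0]
    - [0,0,0]
    - [0,0,0]
    - [0,0,0]
    - [0,0,0]
    - [0,0,0]
    - [0,0,0]
    - [0,0,0]
    - [0,0,0]
    - [0,0,0]
  hand: [0.085,0.085,0.085,0.085,0.085,0.085,0.085,0.085,0.085,0.085,0.085,0.085,0.085,0.085,0.085,0.085]

```text
time: 1.75
position: [502.9, 176.6, 281.5]
ee_rot: [0.001, 0.143, 0.99, -0.001]
contact_force: [-0.1, -0.7, -0.4]
gripper_width: 84.8
gripper_force: 0.0
```

Emit:
servo_tool:
  travel:
    - [0,0,0]
    - [0,0,0]
    - [0,0,0]
    - [0,0,0]
    - [0,0,0]
    - [0,0,0]
    - [0,0,0]
    - [0,0,0]
    - [0,0,0]
  rotation:
    - [0,0,-7.25]
    - [0,0,-7.25]
    - [0,0,-7.25]
    - [0,0,-7.25]
    - [0,0,-7.25]
    - [0,0,-7.25]
    - [0,0,-7.25]
    - [0,0,-7.25]
    - [0,0,0]
  hand: [0.085,0.085,0.085,0.085,0.085,0.085,0.085,0.085,0.085]

```text
time: 2.65
position: [499.2, 182.8, 281.1]
ee_rot: [-0.0, -0.359, 0.933, 0.0]
contact_force: [-0.1, -0.3, 0.3]
gripper_width: 84.8
gripper_force: 0.0
```

Run:
```python
from h import *
import json
s=env.sense();p,R=tool(s);print(s['time'],s['joint_pos'].round(2),p,R.as_matrix().round(3))
c=env.calibration("wrist");im=env.snapshot("wrist");cv2.imwrite("pics/w1.png",im)
json.dump({k:np.array(v).tolist() for k,v in c.items()},open("w1.json","w"))
print(proj(c,np.array([500,183,181.])),proj(c,np.array([500,183,70.])))
```

```text
2.65 [-0.28  0.42 -0.17  1.8   0.09  0.92  1.81] [499.18413084 182.84097691 281.06142194] [[-0.742 -0.671 -0.001]
 [-0.671  0.742  0.   ]
 [ 0.     0.001 -1.   ]]
[322.13240641 250.16533457] [321.30240335 213.98588235]
```

View pics/w1.png

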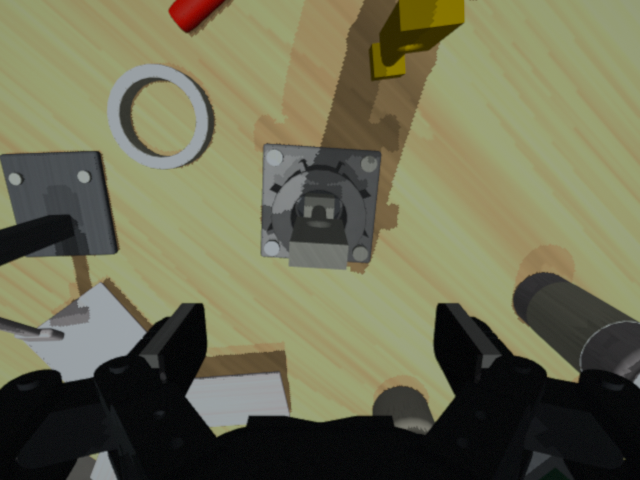

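The wrist view shows the key's top face at about (318.5,256), corners (290,243) (348,247) (347,268) (289,266), near the predicted (322,250). The bore ring is centred near (321,214).

Run:
```python
from h import *
import json
c=json.load(open("w1.json"));p,R=tool()
im=cv2.imread("pics/w1.png");hsv=cv2.cvtColor(im,cv2.COLOR_BGR2HSV)
g=((hsv[...,2]>90)&(hsv[...,1]<60)).astype('uint8')
# component of top face
cr=np.zeros_like(g);cr[238:275,283:355]=g[238:275,283:355];n,l,st,ce=cv2.connectedComponentsWithStats(cr)
i=l[257,318];print(st[i],ce[i]);ct=cv2.findContours((l==i).astype('uint8'),0,1)[0][0];r=cv2.minAreaRect(ct);print(r)
B=cv2.boxPoints(r);W=np.array([plane(c,q,181) for q in B]);L=R.inv().apply(W-p);print(L.round(1),L.mean(0),W.mean(0))
for a in range(4): d=L[(a+1)%4]-L[a];print(np.linalg.norm(d),np.degrees(np.arctan2(d[1],d[0])))
print("manual",[R.inv().apply(plane(c,q,181)-p).round(1) for q in((290,243),(348,247),(347,268),(289,266))])
print("bore",plane(c,(321,214),70))
```

```text
[ 283  242   66   33 1588] [317.10579345 255.95906801]
((315.6401062011719, 257.7587585449219), (66.62001037597656, 29.380172729492188), 3.5763344764709473)
[[-13.8 -25.5 100.1]
 [  5.  -23.9 100.1]
 [  2.5  16.5 100.1]
 [-16.5  15.8 100.1]] [ -5.71325922  -4.2778783  100.09747791] [506.33556704 183.40266545 181.        ]
18.911394736363466 4.747928368605064
40.446556765006115 93.57404584191748
18.975552002096695 -177.9190598086092
41.32847411036871 -86.3404388908454
manual [array([  3.8, -19.9, 100.1]), array([  1.3,  15.4, 100.1]), array([-12.2,  15.1, 100.1]), array([-11. , -20.8, 100.1])]
bore [500.18951097 182.80930011  70.        ]
```

Emit:
servo_tool:
  travel:
    - [-0.0035,-0.002,0]
    - [0,0,0.02]
    - [0,0,0.02]
    - [0,0,0.02]
    - [0,0,0.02]
    - [0,0,0.02]
    - [0,0,0.018]
    - [0,0,0]
    - [0,0,0]
    - [0,0,0]
    - [0,0,0]
    - [0,0,0]
    - [0,0,0]
    - [0,0,0]
    - [0,0,0]
  rotation:
    - [0,0,3]
    - [0,0,0]
    - [0,0,0]
    - [0,0,0]
    - [0,0,0]
    - [0,0,0]
    - [0,0,0]
    - [0,0,0]
    - [0,0,0]
    - [0,0,0]
    - [0,0,0]
    - [0,0,0]
    - [0,0,0]
    - [0,0,0]
    - [0,0,0]
  hand: [0.085,0.085,0.085,0.085,0.085,0.085,0.085,0.085,0.085,0.0,0.0,0.0,0.0,0.0,0.0]
  squeeze: 60

```text
time: 4.2
position: [503.9, 183.7, 164.1]
ee_rot: [0.001, -0.334, 0.942, 0.0]
contact_force: [-0.8, 0.6, 6.3]
gripper_width: 34.9
gripper_force: 59.5
```

Run:
```python
from h import *
s=env.sense();p,R=tool(s);print(s['time'],s['joint_pos'].round(2),p,s['contact_force'],s['ft_torque'],s['gripper_width'],s['gripper_force']);print(R.as_matrix().round(3))
```

```text
4.2 [-0.31  0.58 -0.13  1.92  0.12  0.65  1.73] [503.90685246 183.69506525 164.0999669 ] [-0.75253275  0.58544177  6.3480434 ] [0.07096278 0.26848514 0.01238341] 34.90824406356227 59.48287546634674
[[-0.776 -0.63   0.001]
 [-0.63   0.776  0.001]
 [-0.001 -0.    -1.   ]]
```

Emit:
servo_tool:
  travel:
    - [0,0,0]
    - [0,0,0]
    - [0,0,0]
    - [0,0,0]
    - [0,0,0]
    - [0,0,0]
  rotation:
    - [0,0,5]
    - [0,0,5]
    - [0,0,5]
    - [0,0,5]
    - [0,0,5]
    - [0,0,0]
  hand: [0,0,0,0,0,0]

```text
time: 4.8
position: [504.1, 183.2, 164.1]
ee_rot: [0.001, -0.122, 0.993, -0.0]
contact_force: [-0.2, -0.1, 6.3]
gripper_width: 35.2
gripper_force: 59.6
```

Forces are small, so I'll carry on turning.

Emit:
servo_tool:
  travel:
    - [0,0,0]
    - [0,0,0]
    - [0,0,0]
    - [0,0,0]
    - [0,0,0]
    - [0,0,0]
    - [0,0,0]
    - [0,0,0]
    - [0,0,0]
    - [0,0,0]
    - [0,0,0]
    - [0,0,0]
    - [0,0,0]
  rotation:
    - [0,0,5]
    - [0,0,5]
    - [0,0,5]
    - [0,0,5]
    - [0,0,5]
    - [0,0,5]
    - [0,0,5]
    - [0,0,5]
    - [0,0,5]
    - [0,0,5]
    - [0,0,0]
    - [0,0,0]
    - [0,0,0]
  hand: [0,0,0,0,0,0,0,0,0,0,0,0,0]

```text
time: 6.1
position: [503.1, 182.5, 164.0]
ee_rot: [-0.0, 0.309, 0.951, -0.0]
contact_force: [-2.6, -1.8, 9.3]
gripper_width: 35.1
gripper_force: 60.0
```

Run:
```python
from h import *
s=env.sense();p,R=tool(s);print(s['time'],s['joint_pos'].round(2),p,s['contact_force'],s['ft_torque'],s['gripper_width'],s['gripper_force']);print(R.as_matrix().round(3))
im=env.snapshot("wrist");sc=env.snapshot("scene");cv2.imwrite("pics/w2.png",np.hstack([im[120:420,120:520],cv2.resize(sc[180:300,330:490],(400,300))]))
```

```text
6.1 [-0.57  0.59  0.25  1.93 -0.23  0.65  0.77] [503.10863375 182.54495252 164.02881127] [-2.63709772 -1.77118203  9.33823401] [-0.61743492  0.79719358 -0.08168675] 35.09943322384345 59.96411383152008
[[-0.809  0.587 -0.001]
 [ 0.587  0.809 -0.001]
 [ 0.    -0.001 -1.   ]]
```

View pics/w2.png

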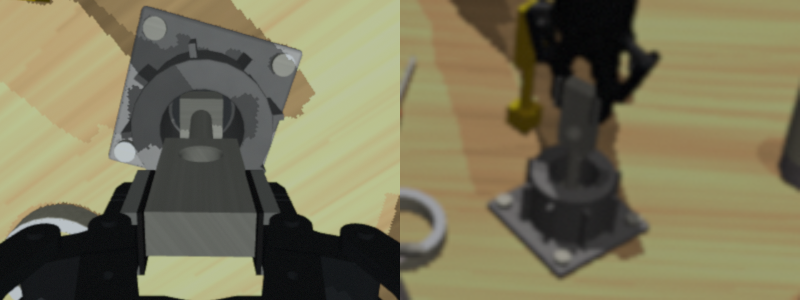

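The wrist and scene views show the plate still square in the jaws, turned with the tool by 75°, and the shaft centred in the bore. Next I'll lift it and carry it over.

Emit:
servo_tool:
  travel:
    - [0,0,-0.01]
    - [0,0,-0.025]
    - [0,0,-0.025]
    - [0,0,-0.025]
    - [0,0,-0.025]
    - [0,0,-0.025]
    - [0,0,-0.015]
    - [0,0,0]
  rotation:
    - [0,0,0]
    - [0,0,0]
    - [0,0,0]
    - [0,0,0]
    - [0,0,0]
    - [0,0,0]
    - [0,0,0]
    - [0,0,0]
  hand: [0,0,0,0,0,0,0,0]
  squeeze: 90

```text
time: 7.0
position: [504.5, 183.6, 315.2]
ee_rot: [0.001, 0.308, 0.951, 0.001]
contact_force: [0.1, -0.3, -4.6]
gripper_width: 34.6
gripper_force: 91.3
```

Emit:
servo_tool:
  travel:
    - [-0.007,-0.008,0]
    - [-0.014,-0.017,0]
    - [-0.021,-0.025,0]
    - [-0.021,-0.025,0]
    - [-0.021,-0.025,0]
    - [-0.021,-0.025,0]
    - [-0.021,-0.025,0]
    - [-0.021,-0.025,0]
    - [-0.021,-0.025,0]
    - [-0.021,-0.025,0]
    - [-0.021,-0.025,0]
    - [-0.021,-0.025,0]
    - [-0.01,-0.013,0]
    - [-0.006,-0.007,0]
    - [0,0,0]
    - [0,0,0]
  rotation:
    - [0,0,0]
    - [0,0,0]
    - [0,0,0]
    - [0,0,0]
    - [0,0,0]
    - [0,0,0]
    - [0,0,0]
    - [0,0,0]
    - [0,0,0]
    - [0,0,0]
    - [0,0,0]
    - [0,0,0]
    - [0,0,0]
    - [0,0,0]
    - [0,0,0]
    - [0,0,0]
  hand: [0,0,0,0,0,0,0,0,0,0,0,0,0,0,0,0]

```text
time: 8.6
position: [530.3, -198.9, 312.7]
ee_rot: [-0.001, 0.308, 0.952, 0.001]
contact_force: [-1.0, 0.1, -4.6]
gripper_width: 34.8
gripper_force: 91.4
```

Emit:
servo_tool:
  travel:
    - [0,0,0]
    - [0,0,0]
    - [0,0,0]
    - [0,0,0]
    - [0,0,0]
    - [0,0,0]
    - [0,0,0]
    - [0,0,0]
    - [0,0,0]
    - [0,0,0]
    - [0,0,0]
    - [0,0,0]
    - [0,0,0]
  rotation:
    - [0,0,-7]
    - [0,0,-7]
    - [0,0,-7]
    - [0,0,-7]
    - [0,-5,0]
    - [0,-5,0]
    - [0,-5,0]
    - [0,-5,0]
    - [0,-5,0]
    - [0,-5,0]
    - [0,-5,0]
    - [0,-5,0]
    - [0,0,0]
  hand: [0,0,0,0,0,0,0,0,0,0,0,0,0]

```text
time: 9.9
position: [527.7, -199.6, 314.1]
ee_rot: [0.288, 0.058, 0.956, -0.006]
contact_force: [0.2, 0.1, -4.0]
gripper_width: 35.2
gripper_force: 91.4
```

Run:
```python
from h import *
import json
s=env.sense();p,R=tool(s);print(s['time'],s['joint_pos'].round(2),p,s['contact_force'],s['ft_torque'],s['gripper_width'],s['gripper_force']);print(R.as_matrix().round(3))
c=env.calibration("wrist");im=env.snapshot("wrist");sc=env.snapshot("scene");tp=env.snapshot("top")
for n,i in(("w3",im),("s3",sc),("t3",tp)):cv2.imwrite(f"pics/{n}.png",i)
json.dump({k:np.array(v).tolist() for k,v in c.items()},open("w3.json","w"))
o=np.zeros((600,800,3),'uint8');o[:480,:640]=im
o=np.hstack([cv2.resize(im,(480,360)),np.zeros((360,320,3),'uint8')]);o[:240,480:]=cv2.resize(sc[160:250,190:310],(320,240))
cv2.imwrite("pics/v3.png",o)
```

```text
9.9 [ 0.4   0.25  0.03  2.17 -0.87  0.25  2.67] [ 527.70484253 -199.55890988  314.052656  ] [ 0.19094675  0.06406888 -4.03248343] [ 0.10291438  1.21743512 -0.06136225] 35.175698403518794 91.44686222076416
[[-0.827  0.114  0.55 ]
 [ 0.107  0.993 -0.046]
 [-0.551  0.021 -0.834]]
```

View pics/v3.png

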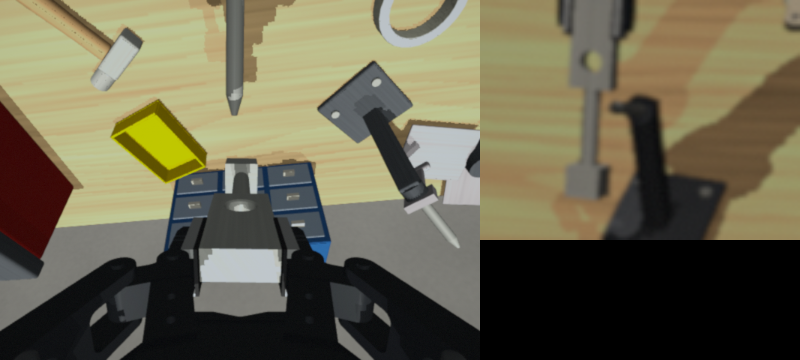

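The wrist view has the peg tip at about (313,151), its line running straight up the image at col ~313, and the key held square with its eye at (320,274). The tilt stopped at 33.5° because j6 reached its limit of 0.23, so I'll fit a small kinematic model to the readings and find a joint branch that allows 40°.

```bash
cat > kin.py <<'E'
from h import *
import itertools
from scipy.optimize import least_squares
def Rq(q,s):
    z=lambda a:Ro.from_euler('z',a); y=lambda a:Ro.from_euler('y',a)
    return z(-q[0])*y(q[1]),z(s[0]*q[2])*y(q[3]),z(s[1]*q[4])*y(q[5]),z(s[2]*q[6])
def fk(q,P,s):
    a,b,c,d=Rq(q,s); A=a*b; B=A*c
    p=np.array([0,0,P[0]])+a.apply([P[1],0,P[2]])+A.apply([P[3],0,P[4]])+B.apply([P[5],0,P[6]])
    return p,B*d
D=[([-1.359,.629,.038,1.518,-.027,.996,-.02],[178.1,624.5,247.4],[0,.1385,.9904,-.001]),
([-.28,.42,-.17,1.8,.09,.92,1.81],[499.2,182.8,281.1],[0,-.359,.933,0]),
([-.31,.58,-.13,1.92,.12,.65,1.73],[503.9,183.7,164.1],[.001,-.334,.942,0]),
([-.57,.59,.25,1.93,-.23,.65,.77],[503.1,182.5,164.],[0,.309,.951,0]),
([.4,.25,.03,2.17,-.87,.25,2.67],[527.7,-199.6,314.],[.288,.058,.956,-.006])]
def fit():
    best=None
    for s in itertools.product((1,-1),repeat=3):
        f=lambda P:np.concatenate([np.array(fk(q,P,s)[0])-p for q,p,_ in D]+[.05*np.array([P[1],P[3],P[5]])])
        r=least_squares(f,[300,0,350,0,350,0,200])
        M=[fk(q,r.x,s)[1].inv()*Ro.from_quat([h[1],h[2],h[3],h[0]]) for q,_,h in D]
        e=max((M[0].inv()*m).magnitude() for m in M)
        if best is None or e<best[0]: best=(e,r.cost,s,r.x,M[0],r.fun)
    return best
E
python3 - <<'E'
from kin import *
import json
np.set_printoptions(precision=2,suppress=True)
b=fit();print(b[:4],b[4].as_matrix(),b[5])
W=json.load(open("w3.json"));S=env.calibration("scene");T=env.calibration("top")
print(tri([(W,(313,151)),(S,(239.7,200.5))]),tri([(W,(313,151)),(S,(239.7,200.5)),(T,(406.6,255.6))]))
n=np.cross(ray(W,(313,151))[1],ray(W,(313,5))[1])
for y in np.radians(np.arange(-14,2,1)):
    u=[np.cos(.698)*np.cos(y),np.cos(.698)*np.sin(y),np.sin(.698)];print(np.degrees(y).round(),(n@u/np.linalg.norm(n)).round(3),end=' ')
p,R=tool()
print("eye",proj(W,p+R.apply([0,0,36])))
E
```

```text
(0.012262486778185375, np.float64(1463.4010972947958), (-1, -1, -1), array([335.82,  -5.17, 533.  ,  -5.42, 361.51, -29.87, 332.78])) [[-0. -1.  0.]
 [ 1. -0. -0.]
 [ 0.  0.  1.]] [-27.93   2.78  -2.63  -6.55  27.13  -1.16  -9.6   26.98   2.77  -9.04
  20.77  -0.08  -0.01   2.72   1.1   -0.26  -0.27  -1.49]
(array([ 522.62, -198.94,  213.89]), [2.1, 2.1]) (array([ 520.39, -199.47,  213.69]), [2.8, 2.6, 2.5])
-14.0 -0.083 -13.0 -0.069 -12.0 -0.056 -11.0 -0.043 -10.0 -0.029 -9.0 -0.016 -8.0 -0.003 -7.0 0.011 -6.0 0.024 -5.0 0.037 -4.0 0.051 -3.0 0.064 -2.0 0.077 -1.0 0.091 0.0 0.104 1.0 0.117 eye [321.25 293.7 ]
```

```bash
python3 - <<'E'
s=open('kin.py').read()
s=s.replace("[P[1],0,P[2]]","[P[1],P[7],P[2]]").replace("350,0,200]","350,0,200,0]")
s+='''
lo=np.array([-3.06,-.37,-1.25,.18,-1.1,.23,-2.94]);hi=np.array([3.06,2.12,1.32,2.47,4.24,1.98,2.94])
def pegframe(tip=(521,-199.3,214.5),yaw=-7.8):
    y=np.radians(yaw);h=np.array([np.cos(y),np.sin(y),0]);Z=np.array([0,0,1.]);a=np.radians(40)
    u=np.cos(a)*h+np.sin(a)*Z; return np.array(tip)-94*u,u,h
def pose(z,tilt=40,flip=1,L=36,r=0):
    o,u,h=pegframe();a=np.radians(tilt);d=np.sin(a)*h-np.cos(a)*np.array([0,0,1.])
    yt=flip*np.array([-h[1],h[0],0]);R=Ro.from_matrix(np.c_[np.cross(yt,d),yt,d]); return o+u*z-L*d,R
def ik(p,R,b,q0):
    m=.03
    f=lambda q:np.r_[(fk(q,b[3],b[2])[0]-p)/100,5*((R.inv()*fk(q,b[3],b[2])[1]*b[4]).as_rotvec()),.003*(q-q0)]
    r=least_squares(f,np.clip(q0,lo+m+.01,hi-m-.01),bounds=(lo+m,hi-m)); return r.x,np.linalg.norm(r.fun[:6])
'''
open('kin.py','w').write(s)
E
python3 - <<'E'
from kin import *
import json
np.set_printoptions(precision=2,suppress=True)
b=fit();print(b[0],b[1],b[3],b[5])
W=json.load(open("w3.json"));p,R=tool();print("front eye",[proj(W,p+R.apply([8,0,k])) for k in(30,36,42)])
rng=np.random.default_rng(0)
for flip in(1,-1):
  for z in(125,30):
    for tilt in(40,32):
      P=pose(z,tilt,flip);res=[]
      for _ in range(40):
        q,e=ik(*P,b,rng.uniform(np.maximum(lo,[-.8,0,-1.2,1.2,-1.1,.25,-2.9]),np.minimum(hi,[1.6,1.2,1.2,2.4,4.2,1.2,2.9])))
        if e<.01 and not any(np.abs(q-r).max()<.5 for r in res): res.append(q)
      print(flip,z,tilt,P[0],len(res));[print("   ",q) for q in res]
E
```

```text
0.012262486778185375 25.246760939119202 [331.3  -10.45 567.93  -0.46 383.77  -2.7  341.19 -26.32] [-1.5   2.29 -0.45 -1.18 -0.99  2.43 -3.19 -1.81  1.27  0.72  2.53 -1.67
  0.26 -2.62 -1.59 -0.52 -0.02 -0.14]
front eye [array([321.28, 281.95]), array([321.23, 276.96]), array([321.19, 272.3 ])]
1 125 40 [ 521.6  -199.38  262.  ] 2
    [ 1.2   0.57 -1.08  2.32  2.13  0.39 -0.21]
    [ 0.27  0.34  0.2   2.36  4.    0.35 -2.18]
1 125 32 [ 525.63 -199.93  264.96] 1
    [ 1.07  0.47 -0.89  2.19  1.33  0.26  0.52]
1 30 40 [ 449.5  -189.51  200.94] 0
1 30 32 [ 453.53 -190.06  203.89] 2
    [ 0.99  0.48 -0.71  2.42  2.51  0.26 -0.61]
    [ 1.23  0.65 -1.12  2.42  2.    0.5  -0.09]
-1 125 40 [ 521.6  -199.38  262.  ] 3
    [ 1.05  0.46 -0.81  2.32  2.48  0.26  2.54]
    [0.41 0.34 0.02 2.35 3.86 0.3  1.1 ]
    [-0.04  0.38  0.61  2.38  4.19  0.49  0.75]
-1 125 32 [ 525.63 -199.93  264.96] 1
    [ 1.14  0.52 -1.02  2.19  1.41  0.35 -2.68]
-1 30 40 [ 449.5  -189.51  200.94] 0
-1 30 32 [ 453.53 -190.06  203.89] 1
    [ 1.03  0.5  -0.77  2.42  2.41  0.29  2.63]
```

The model now fits to about 2 mm. Solutions exist with j5 ≈ +1.3 to +2.5, so I'll check whether a pseudo-inverse simulation reproduces the arm's motion, then plan a way round to that branch.

```bash
cat >> kin.py <<'E'
b=fit()
F=lambda q:(fk(q,b[3],b[2])[0],fk(q,b[3],b[2])[1]*b[4])
def jac(q):
    p,R=F(q);J=np.zeros((6,7))
    for i in range(7):
        k=q.copy();k[i]+=1e-5;a,B=F(k);J[:3,i]=(a-p)/1e-5/1000;J[3:,i]=(B*R.inv()).as_rotvec()/1e-5
    return J
def sim(q,rows,lam=.03,sub=4,pose=None):
    q=np.array(q,float);p,R=pose or F(q)
    for t,w in rows:
        p1=p+R.apply(np.array(t)*1000);R1=R*Ro.from_rotvec(np.radians(w))
        for k in range(1,sub+1):
            pt=p+(p1-p)*k/sub;Rt=R*Ro.from_rotvec(np.radians(w)*k/sub)
            for _ in range(3):
                a,B=F(q);e=np.r_[(pt-a)/1000,(Rt*B.inv()).as_rotvec()];act=np.ones(7,bool)
                for _ in range(3):
                    J=jac(q)*act;dq=J.T@np.linalg.solve(J@J.T+lam**2*np.eye(6),e)
                    bad=act&((q+dq<lo)|(q+dq>hi))
                    if not bad.any():break
                    act&=~bad
                q=np.clip(q+dq,lo,hi)
        p,R=p1,R1
    a,B=F(q); return q,np.linalg.norm(p-a),np.degrees((R*B.inv()).magnitude())
E
python3 - <<'E'
from kin import *
np.set_printoptions(precision=2,suppress=True)
z=[0,0,0]
q,*e=sim([-1.359,.629,.038,1.518,-.027,.996,-.02],[([-.0287,-.0225,-.0022],z)]*15+[(z,[0,0,-7.25])]*8);print(q,e,"obs",D[1][0])
q,*e=sim(D[1][0],[([-.0035,-.002,0],[0,0,3])]+[([0,0,.02],z)]*6);print(q,e,D[2][0])
q,*e=sim(D[2][0],[(z,[0,0,5])]*15);print(q,e,D[3][0])
q,*e=sim(D[3][0],[([0,0,-.025],z)]*6+[([-.021,-.025,0],z)]*12);q1=q;print(q,e)
q,*e=sim(q,[(z,[0,0,-7])]*4+[(z,[0,-5,0])]*8);print(q,e,D[4][0])
# candidate: from now untilt, tilt right (tool y is left -> rotate about tool x), sweep forward
q0=env.sense()['joint_pos']
for yaw in(0,30,-30,60):
 for a in(25,35,45):
  rows=[(z,[0,5,0])]*8+[(z,[0,0,-yaw/8])]*8+[(z,[a/8,0,0])]*8
  q,*e=sim(q0,rows); print(yaw,a,q,np.round(e,2))
  # swing to target orientation
  P=pose(140,36);
  p,R=F(q);
  for k in range(10):
    Rv=(R.inv()*P[1]).as_rotvec();d=R.inv().apply(P[0]+[0,0,30]-p)/1000
    q,*e=sim(q,[(d/10,np.degrees(Rv)/10)]) if k==0 else sim(q,[(F(q)[1].inv().apply(P[0]+[0,0,30]-F(q)[0])/1000/(10-k),np.degrees((F(q)[1].inv()*P[1]).as_rotvec())/(10-k))])
  print("     ->",q,np.round(e,2),np.degrees((F(q)[1].inv()*P[1]).magnitude()).round(1))
E
```

```text
[-0.29  0.43 -0.16  1.79  0.08  0.93  1.82] [np.float64(5.176301685574425e-06), np.float64(1.9304375321844992e-07)] obs [-0.28, 0.42, -0.17, 1.8, 0.09, 0.92, 1.81]
[-0.31  0.58 -0.13  1.92  0.13  0.63  1.73] [np.float64(7.217188858349947e-06), np.float64(2.092672617099085e-07)] [-0.31, 0.58, -0.13, 1.92, 0.12, 0.65, 1.73]
[-0.57  0.58  0.25  1.94 -0.22  0.65  0.75] [np.float64(5.324667156722241e-06), np.float64(1.9009092161614398e-07)] [-0.57, 0.59, 0.25, 1.93, -0.23, 0.65, 0.77]
[ 0.05  0.46  0.4   1.67 -0.2   1.05  1.46] [np.float64(1.906460022412139e-05), np.float64(4.829232951216415e-07)]
[ 0.35  0.2   0.1   2.17 -1.07  0.24  2.85] [np.float64(37.09203444427779), np.float64(1.2003712853209991)] [0.4, 0.25, 0.03, 2.17, -0.87, 0.25, 2.67]
0 25 [-0.33  0.54  0.63  1.69  0.14  1.06  1.64] [0. 0.]
     -> [ 0.26  0.25  0.17  2.19 -1.09  0.23  2.86] [14.33  0.46] 0.5
0 35 [-0.46  0.59  0.7   1.73  0.27  1.02  1.51] [0. 0.]
     -> [ 0.26  0.25  0.17  2.18 -1.08  0.23  2.85] [15.09  0.49] 0.5
0 45 [-0.58  0.66  0.77  1.78  0.38  1.    1.38] [0. 0.]
     -> [ 0.25  0.25  0.18  2.19 -1.09
[... 479 characters left out ...]
> [ 0.22  0.24  0.2   2.18 -1.06  0.23  2.81] [17.91  0.58] 0.6
-30 35 [-0.37  0.76  0.76  1.48  0.08  1.39  1.26] [0. 0.]
     -> [ 0.22  0.24  0.2   2.18 -1.04  0.23  2.8 ] [18.75  0.6 ] 0.6
-30 45 [-0.43  0.85  0.8   1.45  0.16  1.44  1.22] [0. 0.]
     -> [ 0.31  0.24  0.12  2.17 -0.99  0.23  2.78] [18.76  0.61] 0.6
60 25 [0.   0.31 0.27 1.95 0.13 0.61 2.66] [0. 0.]
     -> [ 0.38  0.25  0.07  2.18 -1.08  0.23  2.89] [17.67  0.58] 0.6
60 35 [-0.18  0.27  0.42  2.11  0.36  0.36  2.41] [0. 0.]
     -> [ 0.44  0.25  0.03  2.18 -1.07  0.23  2.9 ] [22.31  0.73] 0.7
60 45 [-0.24  0.26  0.43  2.25  1.32  0.23  1.42] [0.29 0.01]
     -> [ 1.14  0.42 -0.96  2.18  1.29  0.23  0.57] [0.09 0.  ] 0.0
```

```bash
cat > plan.py <<'E'
from kin import *
np.set_printoptions(precision=2,suppress=True)
z=[0,0,0]
def run(q,rows,st):
    for r in rows:
        n,pe,oe=sim(q,[r]);st.append((n[5],np.abs(n-q).max(),pe,oe,*n));q=n
    return q
def goto(q,p,R,n,st):
    p0,R0=F(q);d=p-p0;w=(R*R0.inv()).as_rotvec()   # constant world twist = constant steps
    wt=np.degrees((R0.inv()*R).as_rotvec())/n
    rows=[]
    for k in range(n):
        Rk=R0*Ro.from_rotvec(np.radians(wt)*k); rows.append((Rk.inv().apply(d/n)/1000,wt))
    return run(q,rows,st),rows
E
cat > search.py <<'E'
from plan import *
q0=env.sense()['joint_pos'];p0,R0=F(q0)
best=[]
for dz in(40,80,120):
 for dx in(0,50):
  for yaw in(15,30,45,60):
   for a in(40,50,60):
    st=[];q=run(q0,[(R0.inv().apply([dx/4,0,dz/4])/1000,z)]*4,st)
    q=run(q,[(z,[0,5,0])]*7+[(z,[0,0,-yaw/7])]*7+[(z,[a/12,0,0])]*12,st)
    P=pose(130,34);q,_=goto(q,P[0]+[0,0,dz-20],P[1],16,st);q,_=goto(q,*P,6,st);q,_=goto(q,*pose(42,33),8,st)
    s=np.array(st);pe=s[18:,2].max()
    best.append((pe+s[18:,3].max(),s[18:,0].min(),s[:,1].max(),dz,dx,yaw,a,q))
best.sort(key=lambda t:(t[0]>2,-t[1]))
for t in best[:8]:print(*t)
E
time python3 search.py
```

```text
0.3473114046338519 0.23004527911466588 0.38114085040063994 80 0 60 50 [ 1.21  0.61 -1.07  2.4   2.05  0.44 -0.14]
0.23412842005484663 0.23003555904430525 0.4558792451587699 80 0 60 60 [ 1.21  0.61 -1.07  2.4   2.05  0.44 -0.14]
0.7374586120187925 0.23002704556883413 0.27738936056455055 80 50 45 60 [ 1.21  0.61 -1.07  2.4   2.05  0.44 -0.14]
0.565264245851611 0.23002414961614942 0.48024189481619195 80 50 60 50 [ 1.21  0.61 -1.07  2.4   2.05  0.44 -0.14]
1.7470751972253422 0.23002350530881674 0.33445622440967504 40 50 30 50 [ 1.21  0.61 -1.07  2.4   2.05  0.44 -0.15]
1.7317437621114704 0.23001466880704613 0.4249365426947858 40 50 15 60 [ 1.21  0.61 -1.07  2.4   2.05  0.44 -0.15]
1.0921443476483188 0.2300136780302523 0.3224324560339399 40 0 30 50 [ 1.21  0.61 -1.07  2.4   2.05  0.44 -0.15]
0.20189575268591306 0.23001269466384963 0.5419692202717574 40 50 45 60 [ 1.21  0.61 -1.07  2.4   2.05  0.44 -0.15]
real	1m25.864s
user	1m25.561s
sys	0m0.153s
```

Emit:
servo_tool:
  travel:
    - [-0.0214,0.0018,-0.0098]
    - [-0.0214,0.0018,-0.0098]
    - [-0.0214,0.0018,-0.0098]
    - [-0.0214,0.0018,-0.0098]
    - [0,0,0]
    - [0,0,0]
    - [0,0,0]
    - [0,0,0]
    - [0,0,0]
    - [0,0,0]
    - [0,0,0]
    - [0,0,0]
    - [0,0,0]
    - [0,0,0]
    - [0,0,0]
    - [0,0,0]
    - [0,0,0]
    - [0,0,0]
    - [0,0,0]
  rotation:
    - [0,0,0]
    - [0,0,0]
    - [0,0,0]
    - [0,0,0]
    - [0,5,0]
    - [0,5,0]
    - [0,5,0]
    - [0,5,0]
    - [0,5,0]
    - [0,5,0]
    - [0,5,0]
    - [0,0,-6.4]
    - [0,0,-6.4]
    - [0,0,-6.4]
    - [0,0,-6.4]
    - [0,0,-6.4]
    - [0,0,-6.4]
    - [0,0,-6.4]
    - [0,0,0]
  hand: [0,0,0,0,0,0,0,0,0,0,0,0,0,0,0,0,0,0,0]

```text
time: 11.95
position: [579.7, -200.4, 394.9]
ee_rot: [-0.008, -0.328, 0.945, 0.013]
contact_force: [-0.6, -0.1, -4.3]
gripper_width: 34.8
gripper_force: 91.4
```

Run:
```python
from plan import *
s=env.sense();q0=s['joint_pos'];print(s['time'],q0,s['position'],F(q0)[0],s['gripper_width'])
for a in(50,60,70):
    st=[];q=run(q0,[(z,[a/14,0,0])]*14,st);s=np.array(st);print(a,s[:,0].min(),s[:,1:4].max(0),q)
    for n in(16,24):
        st=[];P=pose(130,34);qq,r=goto(q,P[0]+[0,0,60],P[1],n,st);s=np.array(st);print("  ",n,s[:,0].min(),s[:,1:4].max(0),qq)
```

```text
11.95 [ 0.15  0.48  0.24  1.38 -0.13  1.32  2.64] [ 579.7  -200.45  394.86] [ 582.17 -200.49  392.43] 34.75846878328635
50 0.4770332642380574 [0.18 0.   0.  ] [-0.62  0.31  0.72  2.09  1.08  0.48  1.35]
   16 0.23049372584214128 [0.2  1.37 0.04] [ 0.5   0.22 -0.11  2.15 -0.56  0.23  2.34]
   24 0.23048600860257187 [0.13 1.33 0.04] [ 0.5   0.22 -0.11  2.15 -0.56  0.23  2.34]
60 0.4584625126371976 [0.25 0.   0.  ] [-0.76  0.39  0.85  2.2   1.58  0.49  0.78]
   16 0.2304202775843285 [0.25 0.7  0.02] [ 1.06  0.31 -0.8   2.13  0.48  0.23  1.35]
   24 0.23071156354304637 [0.17 0.44 0.01] [ 1.06  0.31 -0.8   2.13  0.49  0.23  1.34]
70 0.4571087757655312 [0.29 0.01 0.  ] [-0.75  0.48  0.78  2.3   1.91  0.67  0.35]
   16 0.23002342489215435 [0.28 0.15 0.  ] [ 1.08  0.33 -0.84  2.13  0.57  0.23  1.26]
   24 0.23000196743020276 [0.19 0.1  0.  ] [ 1.08  0.33 -0.84  2.13  0.57  0.23  1.26]
```

Emit:
servo_tool:
  travel:
    - [0,0,0]
    - [0,0,0]
    - [0,0,0]
    - [0,0,0]
    - [0,0,0]
    - [0,0,0]
    - [0,0,0]
    - [0,0,0]
    - [0,0,0]
    - [0,0,0]
    - [0,0,0]
    - [0,0,0]
    - [0,0,0]
    - [0,0,0]
    - [0,0,0]
    - [0,0,0]
    - [0,0,0]
    - [0,0,0]
    - [0,0,0]
    - [0,0,0]
  rotation:
    - [3.5,0,0]
    - [3.5,0,0]
    - [3.5,0,0]
    - [3.5,0,0]
    - [3.5,0,0]
    - [3.5,0,0]
    - [3.5,0,0]
    - [3.5,0,0]
    - [3.5,0,0]
    - [3.5,0,0]
    - [3.5,0,0]
    - [3.5,0,0]
    - [3.5,0,0]
    - [3.5,0,0]
    - [3.5,0,0]
    - [3.5,0,0]
    - [3.5,0,0]
    - [3.5,0,0]
    - [3.5,0,0]
    - [3.5,0,0]
  hand: [0,0,0,0,0,0,0,0,0,0,0,0,0,0,0,0,0,0,0,0]

```text
time: 13.95
position: [580.9, -199.2, 394.8]
ee_rot: [0.18, -0.275, 0.791, -0.517]
contact_force: [-0.5, -0.4, -5.3]
gripper_width: 34.5
gripper_force: 92.0
```

Run:
```python
from plan import *
s=env.sense();q0=s['joint_pos'];print(s['time'],q0,s['position'],s['gripper_width'])
for dz in(50,90):
  for n in(20,28):
    st=[];P=pose(135,34);qq,r=goto(q0,P[0]+[0,0,dz],P[1],n,st);s=np.array(st);print(dz,n,s[:,0].min(),s[:,1:4].max(0),qq)
    print(np.array([np.round(t[0],4) for t in r]).round(4).tolist(),r[0][1])
```

```text
13.95 [-0.85  0.55  1.    2.26  1.97  0.48  0.29] [ 580.86 -199.22  394.76] 34.5471873980719
50 20 0.2300071198916812 [0.21 0.08 0.  ] [ 1.08  0.35 -0.85  2.13  0.71  0.23  1.13]
[[0.0024, 0.004, -0.0005], [0.0026, 0.0038, -0.0004], [0.0028, 0.0037, -0.0002], [0.003, 0.0036, -0.0001], [0.0032, 0.0034, 0.0001], [0.0033, 0.0033, 0.0002], [0.0035, 0.0031, 0.0003], [0.0036, 0.0029, 0.0004], [0.0038, 0.0027, 0.0005], [0.0039, 0.0025, 0.0006], [0.004, 0.0023, 0.0007], [0.0041, 0.002, 0.0008], [0.0042, 0.0018, 0.0009], [0.0043, 0.0015, 0.0009], [0.0044, 0.0013, 0.001], [0.0044, 0.001, 0.001], [0.0045, 0.0008, 0.0011], [0.0045, 0.0005, 0.0011], [0.0045, 0.0002, 0.0011], [0.0045, -0.0, 0.0011]] [-2.37 -0.12  2.83]
50 28 0.23002819061735416 [0.15 0.06 0.  ] [ 1.08  0.35 -0.85  2.13  0.71  0.23  1.13]
[[0.0017, 0.0028, -0.0004], [0.0018, 0.0028, -0.0003], [0.0019, 0.0027, -0.0002], [0.002, 0.0026, -0.0001], [0.0021, 0.0026, -0.0001], [0.0022, 0.0025, -0.0], [0.0023, 0.0024, 0.0001], [0.0024, 0.0023, 0.0001], [0.0025, 0.0022, 0.0002], [0.0025, 0.0021, 0.0003], [0.0026, 0.0021, 0.0003], [0.0027, 
[... 1245 characters left out ...]
-0.0009], [0.0019, 0.0014, -0.0008], [0.0019, 0.0014, -0.0008], [0.002, 0.0013, -0.0008], [0.002, 0.0013, -0.0007], [0.0021, 0.0012, -0.0007], [0.0021, 0.0012, -0.0007], [0.0021, 0.0011, -0.0006], [0.0022, 0.001, -0.0006], [0.0022, 0.001, -0.0006], [0.0022, 0.0009, -0.0005], [0.0023, 0.0009, -0.0005], [0.0023, 0.0008, -0.0005], [0.0023, 0.0007, -0.0005], [0.0024, 0.0007, -0.0005], [0.0024, 0.0006, -0.0005], [0.0024, 0.0005, -0.0004], [0.0024, 0.0004, -0.0004], [0.0024, 0.0004, -0.0004], [0.0024, 0.0003, -0.0004], [0.0024, 0.0002, -0.0004], [0.0025, 0.0001, -0.0004], [0.0025, 0.0001, -0.0004], [0.0025, -0.0, -0.0004], [0.0025, -0.0001, -0.0004], [0.0024, -0.0002, -0.0004]] [-1.69 -0.09  2.02]
```

```bash
cat > nxt.py <<'E'
from plan import *
import sys
def show(r):
    print([[float(v) for v in np.round(t[0],4)] for t in r],np.round(r[0][1],3))
E
python3 - <<'E'
from nxt import *
q0=env.sense()['joint_pos'];R0=F(q0)[1]
for dz in(10,25,40):
  P=pose(140,34);st=[];q,r1=goto(q0,P[0]+[0,0,dz],R0,5,st);s=np.array(st);print(dz,s[:,0].min(),s[:,1:4].max(0),q,P[0]);q1=q
  for tilt in(34,37,40):
    P=pose(140,tilt);st=[];q,r2=goto(q1,P[0]+[0,0,dz],P[1],20,st);s=np.array(st);print("  ",tilt,s[:,0].min(),s[:,1:4].max(0),q)
    if dz==25 and tilt==37: show(r1);show(r2)
E
```

```text
10 0.5394239613647193 [0.24 4.4  0.08] [-0.54  0.65  0.49  2.47  2.15  0.87 -0.09] [ 535.97 -201.35  273.91]
   34 0.23000163752282643 [0.2 0.1 0. ] [ 1.07  0.44 -0.88  2.18  1.29  0.23  0.56]
   37 0.2300664489721786 [0.22 0.2  0.01] [ 1.11  0.46 -0.93  2.22  1.71  0.23  0.16]
   40 0.23009291016848443 [0.24 0.55 0.02] [ 1.09  0.46 -0.88  2.27  2.21  0.23 -0.33]
25 0.5340544988277394 [0.16 2.65 0.05] [-0.61  0.63  0.6   2.47  2.17  0.8  -0.09] [ 535.97 -201.35  273.91]
   34 0.23003977412157098 [0.2 0.1 0. ] [ 1.09  0.41 -0.89  2.16  1.08  0.23  0.76]
   37 0.23000161852012377 [0.23 0.15 0.01] [ 1.15  0.44 -0.97  2.2   1.51  0.23  0.35]
[[0.0092, 0.0196, 0.0001], [0.0092, 0.0196, 0.0001], [0.0092, 0.0196, 0.0001], [0.0092, 0.0196, 0.0001], [0.0092, 0.0196, 0.0001]] [0. 0. 0.]
[[0.0002, 0.0001, -0.0001], [0.0002, 0.0001, -0.0001], [0.0002, 0.0001, -0.0001], [0.0002, 0.0001, -0.0001], [0.0002, 0.0001, -0.0001], [0.0002, 0.0001, -0.0001], [0.0002, 0.0001, -0.0001], [0.0002, 0.0001, -0.0], [0.0002, 0.0001, -0.0], [0.0002, 0.0001, -0.0], [0.0002, 0.0001, -0.0], [0.0002, 0.0001, -0.0], [0.0002, 0.0, -0.0], [0.0002, 0.0, -0.0], [0.0002, 0.0, -0.0], [0.0002, 0.0, -0.0], [0.0002, 0.0, -0.0], [0.0002, -0.0, -0.0], [0.0002, -0.0, -0.0], [0.0002, -0.0, -0.0]] [-2.3  -0.25  2.89]
   40 0.23020469996472998 [0.25 0.35 0.01] [ 1.16  0.45 -0.97  2.25  1.95  0.23 -0.07]
40 0.5287089670928417 [0.09 0.13 0.  ] [-0.68  0.61  0.71  2.47  2.19  0.74 -0.08] [ 535.97 -201.35  273.91]
   34 0.23000741783704928 [0.2  0.07 0.  ] [ 1.09  0.38 -0.88  2.14  0.86  0.24  0.98]
   37 0.23002613451062986 [0.23 0.09 0.  ] [ 1.18  0.42 -1.    2.18  1.31  0.23  0.55]
   40 0.2300132233802581 [0.25 0.19 0.01] [ 1.22  0.44 -1.03  2.23  1.74  0.23  0.14]
```

Emit:
servo_tool:
  travel:
    - [0.0082,0.0175,0]
    - [0.0082,0.0175,0]
    - [0.0082,0.0175,0]
    - [0.0082,0.0175,0]
    - [0.0082,0.0175,0]
    - [0.0,0.0,0]
    - [0.0,0.0,0]
    - [0.0,0.0,0]
    - [0.0,0.0,0]
    - [0.0,0.0,0]
    - [0.0,0.0,0]
    - [0.0,0.0,0]
    - [0.0,0.0,0]
    - [0.0,0.0,0]
    - [0.0,0.0,0]
    - [0.0,0.0,0]
    - [0.0,0.0,0]
    - [0.0,0.0,0]
    - [0.0,0.0,0]
    - [0.0,0.0,0]
  rotation:
    - [0,0,0]
    - [0,0,0]
    - [0,0,0]
    - [0,0,0]
    - [0,0,0]
    - [-1.53,-0.17,1.93]
    - [-1.53,-0.17,1.93]
    - [-1.53,-0.17,1.93]
    - [-1.53,-0.17,1.93]
    - [-1.53,-0.17,1.93]
    - [-1.53,-0.17,1.93]
    - [-1.53,-0.17,1.93]
    - [-1.53,-0.17,1.93]
    - [-1.53,-0.17,1.93]
    - [-1.53,-0.17,1.93]
    - [-1.53,-0.17,1.93]
    - [-1.53,-0.17,1.93]
    - [-1.53,-0.17,1.93]
    - [-1.53,-0.17,1.93]
    - [-1.53,-0.17,1.93]
  hand: [0,0,0,0,0,0,0,0,0,0,0,0,0,0,0,0,0,0,0,0]

```text
time: 15.95
position: [527.0, -198.2, 315.8]
ee_rot: [0.26, -0.109, 0.917, -0.283]
contact_force: [-0.2, 0.4, -4.5]
gripper_width: 34.8
gripper_force: 92.5
```

Run:
```python
from nxt import *
s=env.sense();q0=s['joint_pos'];print(s['time'],q0,s['position'],s['gripper_width'],F(q0)[0])
P=pose(140,37);st=[];q,r2=goto(q0,P[0]+[0,0,30],P[1],16,st);s=np.array(st);print(s[:,0].min(),s[:,1:4].max(0),q);show(r2)
```

```text
15.95 [-0.44  0.32  0.64  2.33  2.06  0.26 -0.09] [ 527.04 -198.22  315.76] 34.8082992807149 [ 534.68 -201.29  310.74]
0.23001206342866803 [0.14 0.06 0.  ] [ 1.16  0.43 -0.98  2.2   1.44  0.23  0.42]
[[0.0002, 0.0003, 0.0003], [0.0002, 0.0003, 0.0003], [0.0002, 0.0003, 0.0003], [0.0002, 0.0002, 0.0004], [0.0003, 0.0002, 0.0004], [0.0003, 0.0002, 0.0004], [0.0003, 0.0002, 0.0004], [0.0003, 0.0002, 0.0004], [0.0003, 0.0002, 0.0004], [0.0003, 0.0001, 0.0004], [0.0003, 0.0001, 0.0004], [0.0003, 0.0001, 0.0004], [0.0003, 0.0001, 0.0004], [0.0003, 0.0001, 0.0004], [0.0003, 0.0, 0.0004], [0.0003, 0.0, 0.0004]] [-1.44 -0.17  1.79]
```

Emit:
servo_tool:
  travel:
    - [0.0,0,0]
    - [0.0,0,0]
    - [0.0,0,0]
    - [0.0,0,0]
    - [0.0,0,0]
    - [0.0,0,0]
    - [0.0,0,0]
    - [0.0,0,0]
    - [0.0,0,0]
    - [0.0,0,0]
    - [0.0,0,0]
    - [0.0,0,0]
    - [0.0,0,0]
    - [0.0,0,0]
    - [0.0,0,0]
    - [0.0,0,0]
    - [0,0,0]
  rotation:
    - [-1.44,-0.17,1.79]
    - [-1.44,-0.17,1.79]
    - [-1.44,-0.17,1.79]
    - [-1.44,-0.17,1.79]
    - [-1.44,-0.17,1.79]
    - [-1.44,-0.17,1.79]
    - [-1.44,-0.17,1.79]
    - [-1.44,-0.17,1.79]
    - [-1.44,-0.17,1.79]
    - [-1.44,-0.17,1.79]
    - [-1.44,-0.17,1.79]
    - [-1.44,-0.17,1.79]
    - [-1.44,-0.17,1.79]
    - [-1.44,-0.17,1.79]
    - [-1.44,-0.17,1.79]
    - [-1.44,-0.17,1.79]
    - [0,0,0]
  hand: [0,0,0,0,0,0,0,0,0,0,0,0,0,0,0,0,0]

```text
time: 17.65
position: [525.8, -201.6, 315.3]
ee_rot: [0.315, 0.066, 0.947, -0.024]
contact_force: [0.1, -0.9, -4.4]
gripper_width: 34.7
gripper_force: 92.7
```

```bash
cat > now.py <<'E'
from nxt import *
s=env.sense();q0=s['joint_pos'];p,R=tool(s);M=R.as_matrix()
print(s['time'],q0,p,s['gripper_width'],s['contact_force']);print(M)
o,u,h=pegframe();l=np.cross([0,0,1],h)
print("tilt",np.degrees(np.arccos(-M[2,2])),"y level",M[2,1],"angle x-peg",np.degrees(np.arccos(-M[:,0]@u)))
eye=p+M[:,2]*36;n=np.cross(u,l);print("eye along,lat,n(+up?)",(eye-o)@u,(eye-o)@l,(eye-o)@n,n,"rootz",o)
def corr(z,tilt,n):
    P=pose(z,tilt);print("to",z,tilt,"tool travel mm",R.inv().apply(P[0]-p),"rotvec",np.degrees((R.inv()*P[1]).as_rotvec()))
    st=[];q=run(q0,[(R.inv().apply(P[0]-p)/1000/n,np.degrees((R.inv()*P[1]).as_rotvec())/n)]*n,st);S=np.array(st);print("   ",S[:,0].min(),S[:,1:4].max(0),q)
E
python3 - <<'E'
from now import *
for t in(34,37,40): corr(120,t,6)
E
```

```text
17.65 [ 1.21  0.38 -1.05  2.21  1.28  0.24  0.54] [ 525.85 -201.65  315.26] 34.658253957872624 [ 0.11 -0.87 -4.38]
[[-0.79  0.14  0.59]
 [ 0.11  0.99 -0.09]
 [-0.6  -0.   -0.8 ]]
tilt 36.81439035753292 y level -0.003258052506112545 angle x-peg 3.1881569312734706
eye along,lat,n(+up?) 160.68835561042314 -1.8657696999005362 37.95120452385576 [-0.64  0.09  0.77] rootz [ 449.66 -189.53  154.08]
to 120 34 tool travel mm [36.75  1.82 40.19] rotvec [-0.31  2.81 -0.12]
    0.23008212067673464 [0.06 0.03 0.  ] [ 1.08  0.45 -0.92  2.26  1.64  0.26  0.19]
to 120 37 tool travel mm [38.64  1.81 40.14] rotvec [-0.32 -0.19 -0.11]
    0.23002041368177462 [0.13 0.07 0.  ] [ 1.17  0.52 -1.07  2.3   1.9   0.36 -0.05]
to 120 40 tool travel mm [40.52  1.81 40.2 ] rotvec [-0.32 -3.19 -0.1 ]
    0.23012213485070862 [0.2 0.1 0. ] [ 1.23  0.59 -1.18  2.35  2.06  0.48 -0.18]
```

Emit:
servo_tool:
  travel:
    - [0,0,0.01]
    - [0,0,0.01]
    - [0,0,0.01]
    - [0,0,0.01]
    - [0.01,0.001,0]
    - [0.01,0.001,0]
    - [0.01,0,0]
    - [0.008,0,0]
    - [0,0,0]
    - [0,0,0]
  rotation:
    - [0,0,0]
    - [0,0,0]
    - [0,0,0]
    - [0,0,0]
    - [0,0,0]
    - [0,0,0]
    - [0,0,0]
    - [0,0,0]
    - [0,0,0]
    - [0,0,0]
  hand: [0,0,0,0,0,0,0,0,0,0]

```text
time: 18.65
position: [520.6, -197.3, 261.1]
ee_rot: [0.315, 0.063, 0.947, -0.024]
contact_force: [1.2, 0.1, -4.9]
gripper_width: 34.5
gripper_force: 92.5
```

Run:
```python
from now import *
import json
for z in(60,42): corr(z,36,6);corr(z,33,6)
c=env.calibration("wrist");im=env.snapshot("wrist");sc=env.snapshot("scene");cv2.imwrite("pics/w4.png",im);cv2.imwrite("pics/s4.png",sc)
json.dump({k:np.array(v).tolist() for k,v in c.items()},open("w4.json","w"))
o=np.zeros((480,800,3),'uint8');o[:360,:480]=cv2.resize(im,(480,360));o[:320,480:]=cv2.resize(sc[160:240,210:290],(320,320),interpolation=cv2.INTER_CUBIC)
cv2.imwrite("pics/v4.png",o)
```

```text
18.65 [ 1.16  0.51 -1.05  2.3   1.89  0.35 -0.04] [ 520.63 -197.33  261.15] 34.462463255652 [ 1.16  0.05 -4.89]
[[-0.79  0.14  0.59]
 [ 0.1   0.99 -0.09]
 [-0.6  -0.01 -0.8 ]]
tilt 36.88262497221133 y level -0.005321998828377299 angle x-peg 3.1258192956536885
eye along,lat,n(+up?) 121.53709492340222 1.760606171218877 0.1957355110550263 [-0.64  0.09  0.77] rootz [ 449.66 -189.53  154.08]
to 60 36 tool travel mm [60.89 -1.66  3.55] rotvec [-0.23  0.88  0.21]
    0.3709690378046613 [0.04 0.   0.  ] [ 1.23  0.61 -1.15  2.43  2.1   0.5  -0.23]
to 60 33 tool travel mm [59.   -1.67  3.63] rotvec [-0.23  3.88  0.2 ]
    0.35337619416232185 [0.01 0.   0.  ] [ 1.18  0.55 -1.06  2.39  1.95  0.39 -0.1 ]
to 42 36 tool travel mm [78.86 -1.59  4.53] rotvec [-0.23  0.88  0.21]
    0.38033655600259786 [0.06 2.63 0.05] [ 1.24  0.65 -1.17  2.47  2.15  0.55 -0.27]
to 42 33 tool travel mm [76.98 -1.6   4.61] rotvec [-0.23  3.88  0.2 ]
    0.36268127452504806 [0.03 0.   0.  ] [ 1.21  0.59 -1.1   2.43  2.03  0.45 -0.17]
```

View pics/v4.png

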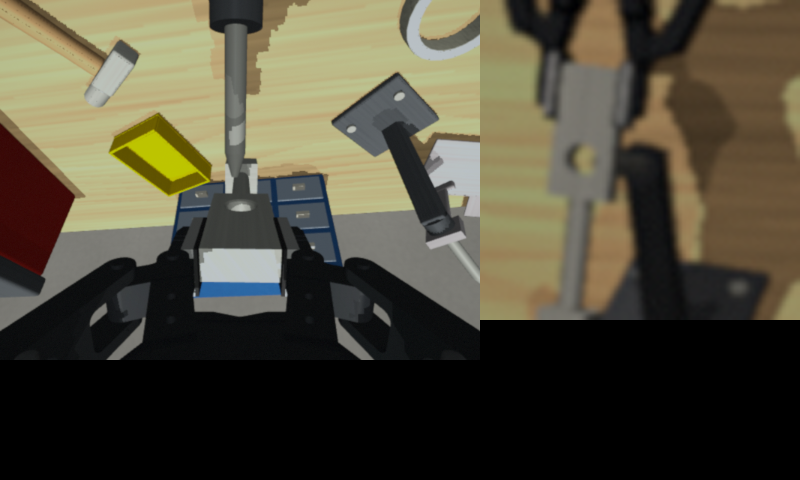

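The wrist view has the peg tip at about (315,237) and the eye at about (320,275), so the eye sits ~2 mm to +y. The scene crop shows the eye at about (235.5,199.5). I'll check the eye offset and the tip height.

Run:
```python
from now import *
import json
W=json.load(open("w4.json"));W3=json.load(open("w3.json"));S=env.calibration("scene");T=env.calibration("top")
print("tip",tri([(W,(315,236)),(S,(239.7,200.5))]),tri([(W,(315,236)),(S,(239.7,200.5)),(W3,(313,151)),(T,(406.6,255.6))]))
print("tip proj",[proj(c,np.array([521,-199.3,214.5])) for c in(W,S,T)])
for L in(30,33,36,39):
    print(L,proj(S,p+R.apply([-8,0,L])),proj(W,p+R.apply([8,0,L])))
g=cv2.imread("pics/s4.png")[185:212,222:250];hsv=cv2.cvtColor(g,cv2.COLOR_BGR2HSV)
m=((hsv[...,1]>60)&(hsv[...,2]>70)).astype('uint8');n,l,st,ce=cv2.connectedComponentsWithStats(m)
print([(st[i].tolist(),ce[i]+[222,185]) for i in range(1,n) if st[i][4]<80])
```

```text
18.75 [ 1.16  0.51 -1.05  2.3   1.89  0.35 -0.04] [ 520.92 -197.45  261.52] 34.53630694157252 [ 0.5  -0.32 -4.24]
[[-0.79  0.14  0.59]
 [ 0.1   0.99 -0.09]
 [-0.6  -0.01 -0.8 ]]
tilt 36.9268858270057 y level -0.005743027383904815 angle x-peg 3.0832251860526987
eye along,lat,n(+up?) 122.03978419966319 1.6701972062486001 0.28914219688966897 [-0.64  0.09  0.77] rootz [ 449.66 -189.53  154.08]
tip (array([ 523.56, -198.57,  214.98]), [2.1, 2.1]) (array([ 520.88, -199.53,  215.26]), [2.1, 3.4, 1.7, 3.0])
tip proj [array([317.03, 230.02]), array([238.75, 199.75]), array([406.23, 254.29])]
30 [234.44 196.8 ] [320.66 279.98]
33 [234.29 198.13] [320.65 277.46]
36 [234.13 199.45] [320.64 275.03]
39 [233.98 200.77] [320.62 272.68]
[([23, 4, 5, 8, 27], array([247.26, 193.22])), ([11, 11, 6, 7, 33], array([235.42, 199.24])), ([16, 19, 10, 8, 35], array([243.77, 208.74]))]
```

Eye offset is confirmed: L=36 mm matches both views. The peg line is ~2.4 mm to −y and ~1.7 mm along +z from the eye. Now the first part of the insertion.

Emit:
servo_tool:
  travel:
    - [0,-0.0023,0.0017]
    - [0.008,0,0.0004]
    - [0.008,0,0.0004]
    - [0.008,0,0.0004]
    - [0.008,0,0.0004]
    - [0.008,0,0.0004]
    - [0,0,0]
    - [0,0,0]
  rotation:
    - [-0.2,0,0.2]
    - [0,0,0]
    - [0,0,0]
    - [0,0,0]
    - [0,0,0]
    - [0,0,0]
    - [0,0,0]
    - [0,0,0]
  hand: [0,0,0,0,0,0,0,0]

```text
time: 19.55
position: [490.7, -196.0, 234.2]
ee_rot: [0.316, 0.065, 0.946, -0.022]
contact_force: [0.7, 0.1, -3.9]
gripper_width: 34.7
gripper_force: 92.5
```

Run:
```python
from now import *
print(R.inv().apply(s['contact_force']),s['ft_torque'])
corr(45,34,6);corr(38,32,6)
W=env.calibration("wrist");im=env.snapshot("wrist");sc=env.snapshot("scene");cv2.imwrite("pics/w5.png",im)
o=np.zeros((480,800,3),'uint8');o[:,:400]=cv2.resize(im[60:360,195:445],(400,480));o[:400,400:]=cv2.resize(sc[160:240,210:290],(400,400),interpolation=cv2.INTER_CUBIC)
cv2.imwrite("pics/v5.png",o)
```

```text
19.55 [ 1.23  0.59 -1.15  2.39  2.06  0.46 -0.18] [ 490.75 -195.99  234.22] 34.65719647071674 [ 0.74  0.08 -3.94]
[[-0.79  0.14  0.59]
 [ 0.11  0.99 -0.08]
 [-0.6  -0.   -0.8 ]]
tilt 36.887476201597835 y level -0.0003304988824562802 angle x-peg 3.112533149533245
eye along,lat,n(+up?) 81.4169679504618 -0.8358258442667971 -1.282261654108412 [-0.64  0.09  0.77] rootz [ 449.66 -189.53  154.08]
[1.79 0.18 3.59] [0.16 1.26 0.02]
to 45 34 tool travel mm [34.62  0.83  0.74] rotvec [-0.02  2.89  0.  ]
    0.4662469967589543 [0.01 0.   0.  ] [ 1.22  0.6  -1.13  2.44  2.06  0.48 -0.19]
to 38 32 tool travel mm [40.36  0.83  1.21] rotvec [-0.02  4.89  0.  ]
    0.428035297723684 [0.01 0.   0.  ] [ 1.2   0.57 -1.08  2.42  1.98  0.43 -0.13]
```

View pics/v5.png

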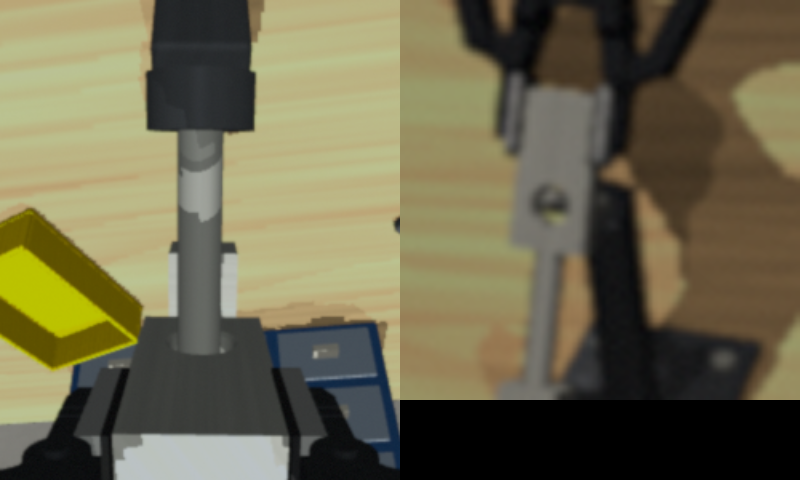

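The peg is through the eye, laterally centred (peg at col ~200, plate centre ~203 in the crop), with no contact force. I'll push it further down.

Emit:
servo_tool:
  travel:
    - [0.005,0,0.0002]
    - [0.005,0,0.0002]
    - [0.005,0,0.0002]
    - [0.005,0,0.0002]
    - [0.005,0,0.0002]
    - [0.005,0,0.0002]
    - [0.005,0,0.0002]
    - [0.005,0,0.0002]
    - [0,0,0]
    - [0,0,0]
  rotation:
    - [0,0.5,0]
    - [0,0.5,0]
    - [0,0.5,0]
    - [0,0.5,0]
    - [0,0.5,0]
    - [0,0.5,0]
    - [0,0.5,0]
    - [0,0.5,0]
    - [0,0,0]
    - [0,0,0]
  hand: [0,0,0,0,0,0,0,0,0,0]

```text
time: 20.65
position: [458.8, -191.4, 209.7]
ee_rot: [0.282, 0.065, 0.957, -0.019]
contact_force: [0.0, -0.2, -3.9]
gripper_width: 34.8
gripper_force: 92.6
```

Run:
```python
from now import *
print(R.inv().apply(s['contact_force']),s['ft_torque'])
W=env.calibration("wrist");im=env.snapshot("wrist");cv2.imwrite("pics/w6.png",im)
o_=np.array(o)+14*u;print("collar face px",proj(W,o_))
corr(30,32,4)
```

```text
20.65 [ 1.21  0.59 -1.11  2.43  2.03  0.46 -0.16] [ 458.84 -191.41  209.71] 34.81957797588314 [ 0.02 -0.25 -3.85]
[[-0.83  0.14  0.54]
 [ 0.11  0.99 -0.07]
 [-0.54 -0.   -0.84]]
tilt 32.871620654319365 y level -0.0006136468280564522 angle x-peg 7.128503209796264
eye along,lat,n(+up?) 38.4542714018393 -0.627459027987433 0.8830576454301257 [-0.64  0.09  0.77] rootz [ 449.66 -189.53  154.08]
[ 2.04 -0.24  3.26] [ 0.17  1.12 -0.04]
collar face px [322.34 235.83]
to 30 32 tool travel mm [7.73 0.62 1.93] rotvec [-0.02  0.87  0.04]
    0.4607771246936131 [0. 0. 0.] [ 1.21  0.6  -1.1   2.44  2.02  0.46 -0.16]
```

Emit:
servo_tool:
  travel:
    - [0.004,0,0.001]
    - [0.003,0,0.001]
    - [0,0,0.001]
    - [0,0,0.001]
    - [0,0,0]
  rotation:
    - [0,0,0]
    - [0,0,0]
    - [0,0,0]
    - [0,0,0]
    - [0,0,0]
  hand: [0,0,0,0,0]

```text
time: 21.2
position: [455.2, -190.9, 202.4]
ee_rot: [0.282, 0.065, 0.957, -0.019]
contact_force: [0.4, 0.2, -4.0]
gripper_width: 34.8
gripper_force: 92.6
```

Emit:
servo_tool:
  travel:
    - [0,0,0.0008]
    - [0,0,0.0008]
    - [0,0,0]
  rotation:
    - [0,0,0]
    - [0,0,0]
    - [0,0,0]
  hand: [0,0,0]

```text
time: 21.5
position: [455.6, -190.9, 201.7]
ee_rot: [0.282, 0.064, 0.957, -0.02]
contact_force: [-9.2, 0.3, 10.3]
gripper_width: 34.8
gripper_force: 95.2
```

The key is resting on the peg. Now I release, still holding position.

Emit:
servo_tool:
  travel:
    - [0,0,-0.0008]
    - [0,0,0]
    - [0,0,0]
    - [0,0,0]
    - [0,0,0]
    - [0,0,0]
    - [0,0,0]
    - [0,0,0]
    - [0,0,0]
    - [0,0,0]
    - [0,0,0]
    - [0,0,0]
  rotation:
    - [0,0,0]
    - [0,0,0]
    - [0,0,0]
    - [0,0,0]
    - [0,0,0]
    - [0,0,0]
    - [0,0,0]
    - [0,0,0]
    - [0,0,0]
    - [0,0,0]
    - [0,0,0]
    - [0,0,0]
  hand: [0.035,0.038,0.042,0.046,0.05,0.055,0.06,0.065,0.065,0.065,0.065,0.065]
  squeeze: 20

```text
time: 22.7
position: [455.5, -191.0, 201.8]
ee_rot: [0.282, 0.065, 0.957, -0.019]
contact_force: [0.2, -0.1, 0.4]
gripper_width: 64.8
gripper_force: 0.0
```

Run:
```python
from now import *
im=env.snapshot("wrist");sc=env.snapshot("scene");cv2.imwrite("pics/w7.png",im)
o=np.zeros((480,800,3),'uint8');o[:,:400]=cv2.resize(im[60:360,195:445],(400,480));o[:400,400:]=cv2.resize(sc[160:240,210:290],(400,400),interpolation=cv2.INTER_CUBIC)
cv2.imwrite("pics/v7.png",o)
st=[];q=run(q0,[([0,0,-.02],z)]*8,st);S=np.array(st);print(S[:,0].min(),S[:,1:4].max(0),q)
```

```text
22.7 [ 1.22  0.62 -1.12  2.45  2.06  0.5  -0.19] [ 455.49 -190.95  201.83] 64.76879905153648 [ 0.19 -0.08  0.38]
[[-0.83  0.14  0.54]
 [ 0.11  0.99 -0.07]
 [-0.54 -0.   -0.84]]
tilt 32.860846433407154 y level -0.0005605460886922015 angle x-peg 7.139257624733155
eye along,lat,n(+up?) 30.793767553383244 -0.6301344799210522 -2.9837070942242923 [-0.64  0.09  0.77] rootz [ 449.66 -189.53  154.08]
0.23075167045649128 [ 0.25 18.88  0.25] [ 1.47  0.33 -1.25  2.44  1.53  0.23  0.3 ]
```

View pics/v7.png

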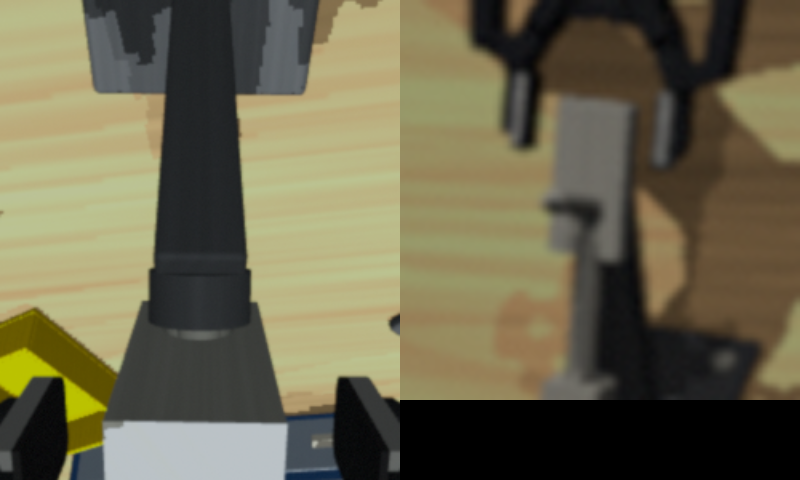

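The key hangs on the peg close to the collar and the open fingers are clear of it on both sides. I back off 60 mm along the tool axis.

Emit:
servo_tool:
  travel:
    - [0,0,-0.008]
    - [0,0,-0.008]
    - [0,0,-0.008]
    - [0,0,-0.008]
    - [0,0,-0.008]
    - [0,0,-0.008]
    - [0,0,-0.008]
    - [0,0,0]
    - [0,0,0]
    - [0,0,0]
    - [0,0,0]
    - [0,0,0]
    - [0,0,0]
    - [0,0,0]
  rotation:
    - [0,0,0]
    - [0,0,0]
    - [0,0,0]
    - [0,0,0]
    - [0,0,0]
    - [0,0,0]
    - [0,0,0]
    - [0,0,0]
    - [0,0,0]
    - [0,0,0]
    - [0,0,0]
    - [0,0,0]
    - [0,0,0]
    - [0,0,0]
  hand: [0.065,0.065,0.065,0.065,0.065,0.065,0.065,0.065,0.065,0.065,0.065,0.065,0.065,0.065]

```text
time: 24.2
position: [425.4, -186.7, 248.7]
ee_rot: [0.282, 0.065, 0.957, -0.019]
contact_force: [0.5, 0.2, -0.7]
gripper_width: 65.0
gripper_force: 0.0
```

Run:
```python
from now import *
im=env.snapshot("wrist");sc=env.snapshot("scene")
o=np.zeros((480,800,3),'uint8');o[:300,:400]=cv2.resize(im,(400,300));o[:400,400:]=cv2.resize(sc[150:250,200:300],(400,400),interpolation=cv2.INTER_CUBIC)
cv2.imwrite("pics/v8.png",o)
```

```text
24.2 [ 1.33  0.42 -1.12  2.45  1.92  0.28 -0.06] [ 425.42 -186.71  248.74] 64.95913306548364 [ 0.53  0.23 -0.68]
[[-0.83  0.14  0.54]
 [ 0.11  0.99 -0.07]
 [-0.54 -0.   -0.84]]
tilt 32.85222874169179 y level -0.00014326450528615725 angle x-peg 7.1478253956797735
eye along,lat,n(+up?) 37.67683902462068 -0.48930389874338037 52.47674046035316 [-0.64  0.09  0.77] rootz [ 449.66 -189.53  154.08]
```

View pics/v8.png

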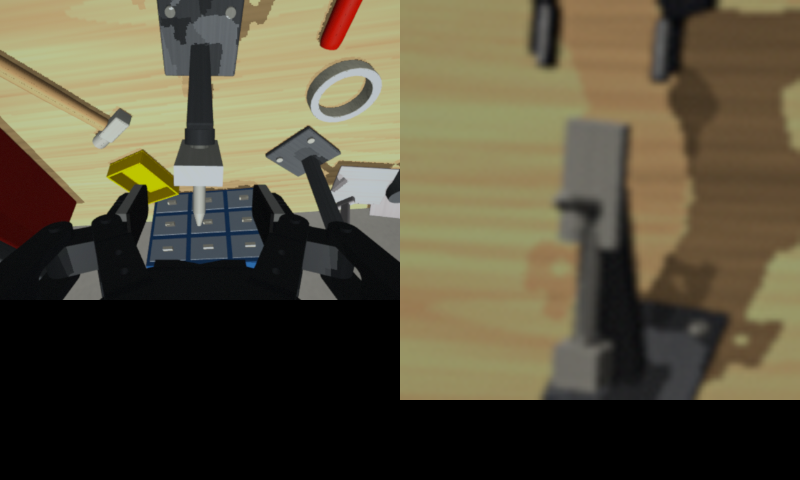

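The key hangs on the peg with the pin sticking out through its eye, against the collar, and the gripper is clear. Handing in.

```bash
python3 -c "
from cell import env
print(env.finish_job())"
```

```text
the job is handed in; nothing more can be done
None
```

I turned the key 75° clockwise, lifted it out and hung it by its eye on the empty peg against the collar, then let go and backed the gripper clear; the job was handed in at about 24 s, and no verdict came back.

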